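# Hold the shade over a lamp on the tester

## Task

Stand the small puck lamp, lens up, in the middle of the tester's contact plate, midway between the two stops, and let go of it while the shade is still thrown back. Then take hold of the shade, tip it over the lamp without letting it drop shut, and finish still holding it with the fingers at 40 degrees above its shut, level position, so the customer can look in under it. Leave the timer, the doorbell button and the lantern where they are.

Things in the scene. Friction and masses are not known exactly. Their poses are not given: they have to be found in the camera images.
- lamp: the lamp to test: a loose aluminium puck lamp, a finned cylinder 44 mm across and 20 mm tall with a low white domed lens on top (27 mm tall in all), about 60 g, standing on the table lens up. Origin: centre of its underside, z up. Its place is swapped at random with the timer and the doorbell button
- tester: fixed grey lamp tester, a flat box 130 mm (its x) by 200 mm (its y), top face 35 mm high; origin on the table under its centre, turned up to 0.25 rad about the vertical. A contact plate with two stops is in the middle of its top; the shade is hinged along its right (-y) side between two steel cheeks 95 mm high or less at y = -80 mm, x = +-58 mm
- stage (a point): centre of the upper face of the aluminium contact plate (70 mm along x, 64 mm along y), 39 mm above the table; axes as the tester's. The lamp's underside centre belongs here. White stops along the plate's two y edges, 50 mm long, rise 8 mm above it, 64 mm apart inside (10 mm spare each side of the lamp)
- hinge (a point): middle of the shade's hinge axis, which runs along the tester's x, 80 mm to the tester's -y side of the stage, 85 mm above the table. The shade (about 240 g) is a black panel 104 mm wide (along x), 4 mm thick, 5 to 135 mm from the axis; its aluminium tongue, 18 mm wide along x and 10 mm thick, runs on from the free edge to 190 mm
- shade (a joint): shade angle, rad: 0 = shut, level over the plate (clear of the lamp), tongue towards the tester's +y; pi/2 = straight up; at most 1.9, leaning to -y. Starts thrown back at 1.65 to 1.9 and stays there (hinge friction 0.05 N m); below about 1.2 it falls shut unless held. Wanted: 0.70 (40 degrees)
- tongue (a point): grip point in the middle of the tongue, 170 mm from the hinge axis. Pinch the tongue across its 18 mm width, along the tester's x: it then pivots between the pads as the shade turns. At angle a the point lies 170 cos a mm to the tester's +y side of point hinge and 170 sin a mm above it
- timer: bystander: round red plastic kitchen timer with a white grip bar, 66 mm across, 40 mm tall; origin at its underside
- doorbell: bystander: round brass doorbell button with a small white push, 60 mm across, 18 mm tall; origin at its underside
- lantern: bystander: grey rubber hand lantern with a carrying handle, about 130 by 90 mm, 142 mm tall; origin at its underside

How it is judged:
By the outcome, as a careful person would: the job done as asked, in the order asked, and still so for the second after the job is handed in, while the arm keeps its last pose, push and grip.
It also fails if it takes over 64 s, if anything falls off the work surface, if the arm or the gripper's body presses on something with over 40 N, if the wrist force passes 120 N, or if a joint passes its speed limit or range.

## Robot

A 6-joint arm with a two-finger parallel gripper is mounted at the origin on the work surface. World frame = base frame: x ahead of the robot, y to its left, z up, the work surface at z = 0. Lengths are in m, angles in rad, forces in N, time in s.
With the tool pointing down it reaches from about 0.2 to 0.875 m from the base axis. Payload 3.4 kg.
Tool frame: the origin (TCP) lies at the very end of the fingers, on their centre line; the grasp point (between the pads) lies 19 mm behind it (env.grip_depth is the distance from the TCP to the grasp point, in m); z points along the fingers, y is the line along which they close (so a half turn about z gives the same grasp; the last joint's range is limited). The gripper opens to 94 mm and grips with 3 to 60 N. Pads are 16 mm wide; open, the fingers measure 119 mm over their backs; the gripper's body (75 mm by 177 mm) begins 78 mm behind the grasp point.
Start: joints at [1.099, 0.276, 1.505, -0, 1.361, -0.121], TCP at [0.198, 0.54, 0.205] pointing down, gripper open.
Joint ranges: [-2.89, 2.89], [-0.75, 2.08], [0.22, 2.7], [-1.18, 4.32], [0.11, 2.71], [-2.7, 2.7]. Speed limits (rad/s): [2.57, 2.57, 3.14, 3.14, 3.14, 3.14].

## Interface

Orientations are given as a rotation vector (axis times angle).
In Python, from cell import env, viewer gives the robot as it stands (env), with the cameras (viewer).
- The arm moves only by the tool jog_arm, called after "Call:" as a command line: name --argument value ..., lists and objects as JSON in quotes. Schema: {"type":"object","properties":{"offsets":{"type":"array","items":{"type":"array","items":{"type":"array","items":{"type":"number"},"minItems":7,"maxItems":7},"minItems":1,"maxItems":20},"minItems":1,"maxItems":1},"grip_n":{"type":"number"},"only":{"type":"string"},"quiet":{"type":"boolean"},"lines":{"type":"string"}},"required":["offsets"],"additionalProperties":false}. offsets is a list that holds a single list of rows (three levels of brackets), with 1 to 20 rows, each of 7 numbers: the finger opening in m, then dx, dy, dz in m, then a rotation vector rx, ry, rz in rad; each row is the pose to reach, as a shift and turn from the pose commanded when the call began, along the tool's axes at that moment; what a row does not reach only later rows make up. A row lasts 1/12 s, in which the tool goes at most 0.0417 m and 0.125 rad, less where a joint would pass 70% of its speed; a pose out of reach is approached as far as the arm can. The fingers move at their own pace and stop on an object; grip_n is the grip in N (left out, the last holds). Time passes only in rows, so rows that do not move let the fingers close. The tool returns the time, the measured TCP pose, the force, the opening and the grip force at its end. only (a regular expression) keeps the lines of the reply that match it, lines (a string "A,B") keeps lines A to B, and quiet returns only ok. Input that does not fit is refused with a message, and nothing moves.
- env.get_state(): the state, without advancing time (a new reading comes with each control period).
- viewer.camera(name): name is "side" or "top"; returns the picture (400x640x3 uint8, blue, green, red); there is no depth.
- viewer.camera_info(name): a dict with "fx", "fy", "cx", "cy" (pixels), "rvec" (rotation vector, rad) and "tvec" (3), from world to camera coordinates, as OpenCV has them. Camera axes: x right, y down, z forward; pixel columns grow to the right and rows downward; lengths in m; the calibration is good to about 2 mm. A picture is of the moment at which its call begins. camera_info takes no time and is no camera call.
- env.hand_in(): hands the job in; it is judged then, once.
The state is a dict: "clock": time; "qpos": joint angles; "joint_vel": joint speeds; "joint_efforts": joint torques, N m; "eef_pos": TCP position; "eef_rot": TCP orientation; "force": force on the tool from outside, world axes, zero at the start; "torque": the same for the moment, N m; "grip_width": finger opening in m; "grip_force": force on a finger pad.
Only numpy, scipy, OpenCV 4.12 (cv2) and the standard library are available. Lean on these libraries where they do the work, as an engineer would, in place of code of your own. Each camera call takes 0.05 s, during which the arm holds its last target. There are 200 camera calls.

## Working session

There is one attempt and no reset: what is moved stays moved. The work goes in short steps, Python scripts to look and compute and a tool call to move; the robot and the scene stay as the last step left them, time stands still between calls to the robot, and variables do not carry over. Pictures are saved under pics/ and viewed, at most 10 in all, crops included, and the job is handed in when it is done.

```bash
ls; mkdir -p pics; python3 - <<'E'
from cell import env, viewer
import cv2
for n in("side","top"):
    cv2.imwrite(f"pics/{n}0.png",viewer.camera(n)); print(n,viewer.camera_info(n))
s=env.get_state(); print(s)
E
```

```text
cell.py
pics
side {'fx': 513.673377536763, 'fy': 513.673377536763, 'cx': 326.335561502116, 'cy': 201.95376252042615, 'rvec': array([ 2.0524188 , -0.77760297,  0.41703249]), 'tvec': array([-0.46289602,  0.27136506,  0.8041525 ])}
top {'fx': 434.3966532375056, 'fy': 434.3966532375056, 'cx': 321.4254284394053, 'cy': 203.85068873540112, 'rvec': array([ 2.18961527, -2.17212807,  0.07722108]), 'tvec': array([5.91689545e-04, 5.78082323e-01, 9.30263493e-01])}
{'clock': 0.1, 'qpos': array([ 1.09899928e+00,  2.76513434e-01,  1.50592725e+00, -1.01932626e-05,
        1.36069484e+00, -1.21015974e-01]), 'joint_vel': array([ 6.07613723e-04, -3.22765148e-03, -2.11352125e-03, -3.78884336e-05,
       -1.57822719e-04, -2.61168468e-03]), 'joint_efforts': array([ 2.49202516e-03, -4.05457449e+01, -2.37780547e+01,  7.02835293e-02,
        2.99573410e-02, -4.95893391e-05]), 'eef_pos': array([0.19739034, 0.53955721, 0.20473328]), 'eef_rot': array([-5.48104552e-01, -3.09296120e+00,  2.32210293e-03]), 'force': array([0.45581583, 0.69551751, 1.48760279]), 'torque': array([-0.01272969,  0.01825427,  0.02623715]), 'grip_force': 0.0, 'grip_width': 0.09376547697213715}
```

View pics/top0.png

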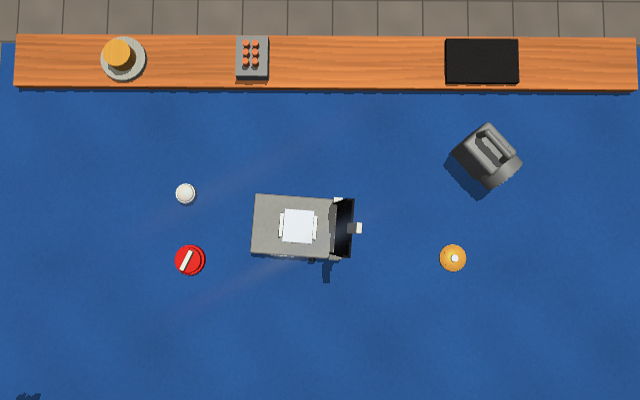

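View pics/side0.png

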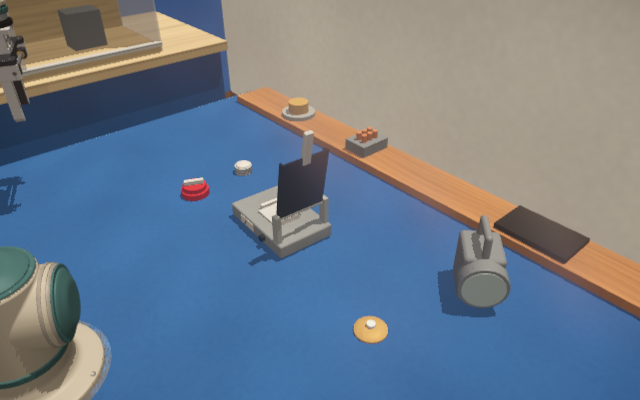

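Top view: the lamp is at about (185,193), the timer at (190,260), the doorbell at (453,258), the tester plate at about (298,227) and the tongue tip at (359,228). Side view: the lamp is at about (243,167), and the shade is leaning back with its tongue at (308,147). Next I'll enlarge both.

```bash
python3 - <<'E'
import cv2
t=cv2.imread("pics/top0.png")[170:275,165:370]; cv2.imwrite("pics/topc.png",cv2.resize(t,None,fx=3.9,fy=3.9,interpolation=cv2.INTER_CUBIC))
t=cv2.imread("pics/side0.png")[120:260,165:345]; cv2.imwrite("pics/sidec.png",cv2.resize(t,None,fx=4.2,fy=4.2,interpolation=cv2.INTER_CUBIC))
E
```

```text
(no output)
```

View pics/topc.png

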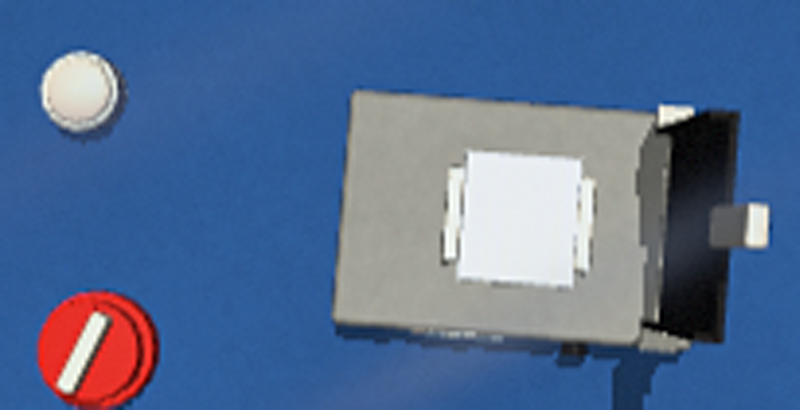

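View pics/sidec.png

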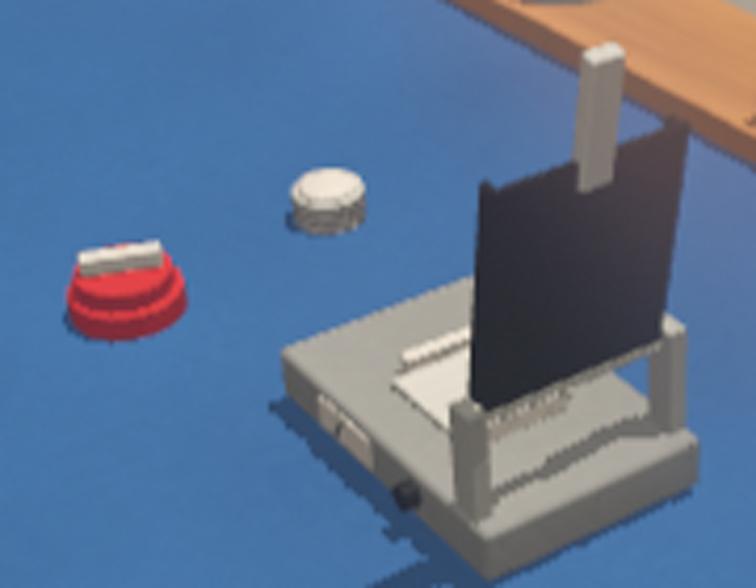

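The crops show these points. Top: lens centre (80,91), plate corners (469,151), (583,158), (573,286) and (458,277), box corners (355,92) and (335,322), tongue end (757,225). Side: lens (328,187), plate corner (395,383), box corner (285,352), tongue end (604,54), shade corners (484,185) and (686,122).

```bash
cat > h.py <<'E'
import numpy as np, cv2
from scipy.optimize import least_squares
from cell import env, viewer
I={n:viewer.camera_info(n) for n in("side","top")}
T=lambda x,y:("top",((x+.5)/3.9-.5+165,(y+.5)/3.9-.5+170))
S=lambda x,y:("side",((x+.5)/4.2-.5+165,(y+.5)/4.2-.5+120))
def proj(n,P):
    i=I[n];K=np.array([[i["fx"],0,i["cx"]],[0,i["fy"],i["cy"]],[0,0,1]])
    return cv2.projectPoints(np.array(P,float).reshape(-1,1,3),i["rvec"],i["tvec"],K,None)[0].reshape(-1,2)
def tri(*obs):
    r=least_squares(lambda p:np.concatenate([proj(n,p)[0]-uv for n,uv in obs]),[.4,0,.05]); return r.x,np.abs(r.fun).max()
E
python3 - <<'E'
from h import *
for n,a in dict(lens=(T(80,91),S(328,187)),platec=(T(458,277),S(395,383)),boxc=(T(335,322),S(285,352)),tip=(T(757,225),S(604,54)),
  shadeL=(T(724,341),S(484,185)),shadeR=(T(738,113),S(686,122))).items(): print(n,*[np.round(v,4) for v in tri(*a)])
def w(p,q): c,s=np.cos(p[2]),np.sin(p[2]); return [p[0]+c*q[0]-s*q[1],p[1]+s*q[0]+c*q[1],q[2]]
def sh(p,x,r): return [x,-.08+r*np.cos(p[3]),.085+r*np.sin(p[3])]
obs=[(T(469,151),(.035,.032,.039)),(T(583,158),(.035,-.032,.039)),(T(573,286),(-.035,-.032,.039)),(T(458,277),(-.035,.032,.039)),(S(395,383),(-.035,.032,.039)),
(T(355,92),(.065,.1,.035)),(T(335,322),(-.065,.1,.035)),(S(285,352),(-.065,.1,.035)),(T(757,225),(0,.19)),(S(604,54),(0,.19)),(S(484,185),(-.052,.135)),(S(686,122),(.052,.135)),(T(724,341),(-.052,.135)),(T(738,113),(.052,.135))]
f=lambda p:np.concatenate([proj(n,w(p,q if len(q)==3 else sh(p,*q)))[0]-uv for (n,uv),q in obs])
r=least_squares(f,[.4,0,0,1.75],loss="soft_l1");p=r.x;print("fit",p,np.round(f(p).reshape(-1,2),1).tolist())
print("tongue",w(p,sh(p,0,.17)),"hinge",w(p,(0,-.08,.085)))
s=env.get_state();from scipy.spatial.transform import Rotation as R
print(R.from_rotvec(s["eef_rot"]).as_matrix().round(3).tolist())
E
```

```text
lens [0.6009 0.3043 0.0218] 0.7335
platec [0.4985 0.0879 0.0374] 0.7896
boxc [0.4739 0.1553 0.0336] 1.1762
tip [ 0.5229 -0.0571  0.2708] 0.8772
shadeL [ 0.4705 -0.0448  0.2224] 1.0652
shadeR [ 0.5737 -0.0527  0.2189] 0.6835
fit [ 0.52988746  0.0533011  -0.06841983  1.73445002] [[0.4, -0.3], [0.8, 0.2], [0.8, -0.0], [0.5, 0.0], [-1.3, -0.3], [-0.3, -1.2], [-0.5, 0.0], [-2.6, -0.7], [0.8, -0.3], [-1.1, -0.6], [1.4, 1.9], [-0.5, 0.1], [-0.7, 0.4], [-0.0, -1.1]]
tongue [np.float64(0.5225245875104535), np.float64(-0.05414402286422211), np.float64(0.25272856112542536)] hinge [np.float64(0.5244181407799916), np.float64(-0.026511718602545364), 0.085]
[[-0.939, 0.344, -0.001], [0.344, 0.939, -0.001], [0.0, -0.002, -1.0]]
```

The fit agrees with the given sizes: the stage is at (0.530,0.053) with yaw -0.068, the shade angle is 1.73, and the heights are within 2 mm. The lamp is at (0.601,0.304). Next I'll work out the move to above the lamp.

```bash
cat > go.py <<'E'
import sys,numpy as np
from scipy.spatial.transform import Rotation as R
from cell import env, viewer
x,y,z,yaw=map(float,sys.argv[1:5])  # target TCP world, yaw of tool y axis, tool down
s=env.get_state();A=R.from_rotvec(s["eef_rot"])
Y=np.array([np.cos(yaw),np.sin(yaw),0]);Z=np.array([0,0,-1.]);B=R.from_matrix(np.c_[np.cross(Y,Z),Y,Z])
d=np.array([x,y,z])-s["eef_pos"]
print("shift",A.inv().apply(d).round(4),"turn",(A.inv()*B).as_rotvec().round(4),"dist",np.linalg.norm(d).round(3),"t",s["clock"],"q",s["qpos"].round(2))
E
python3 go.py .601 .304 .10 -.068
```

Call:
jog_arm --offsets '[[[0.094,-0.23,-0.041,0.02,0,0,0.64],[0.094,-0.23,-0.041,0.02,0,0,0.64],[0.094,-0.23,-0.041,0.02,0,0,0.64],[0.094,-0.23,-0.041,0.02,0,0,0.64],[0.094,-0.23,-0.041,0.02,0,0,0.64],[0.094,-0.23,-0.041,0.02,0,0,0.64],[0.094,-0.46,-0.082,0.105,-0.0014,0.0008,1.288],[0.094,-0.46,-0.082,0.105,-0.0014,0.0008,1.288],[0.094,-0.46,-0.082,0.105,-0.0014,0.0008,1.288],[0.094,-0.46,-0.082,0.105,-0.0014,0.0008,1.288],[0.094,-0.46,-0.082,0.105,-0.0014,0.0008,1.288],[0.094,-0.46,-0.082,0.105,-0.0014,0.0008,1.288],[0.094,-0.46,-0.082,0.105,-0.0014,0.0008,1.288],[0.094,-0.46,-0.082,0.105,-0.0014,0.0008,1.288],[0.094,-0.46,-0.082,0.105,-0.0014,0.0008,1.288]]]' --grip_n 20

```text
clock: 1.35
eef_pos: [0.6007, 0.3049, 0.0999]
eef_rot: [-2.295, -2.143, -0.0]
force: [-0.7, -0.3, 0.1]
grip_width: 0.094
grip_force: 0.0
```

```bash
python3 go.py .601 .304 .004 -.068
```

```text
shift [-0.001   0.0005  0.0959] turn [-0.0013 -0.0013 -0.0004] dist 0.096 t 1.35 q [0.37 0.49 1.43 0.   1.22 0.43]
```

Call:
jog_arm --offsets '[[[0.094,0,0,0.04,0,0,0],[0.094,-0.001,0,0.07,0,0,0],[0.094,-0.001,0,0.09,0,0,0],[0.094,-0.001,0,0.095,0,0,0],[0.094,-0.001,0,0.095,0,0,0],[0.02,-0.001,0,0.095,0,0,0],[0.02,-0.001,0,0.095,0,0,0],[0.02,-0.001,0,0.095,0,0,0],[0.02,-0.001,0,0.095,0,0,0],[0.02,-0.001,0,0.095,0,0,0],[0.02,-0.001,0,0.095,0,0,0],[0.02,-0.001,0,0.095,0,0,0],[0.02,-0.001,0,0.095,0,0,0],[0.02,-0.001,0,0.095,0,0,0],[0.02,-0.001,0,0.095,0,0,0]]]' --grip_n 20

```text
clock: 2.6
eef_pos: [0.6013, 0.304, 0.0055]
eef_rot: [-2.295, -2.144, -0.002]
force: [-0.4, -0.3, 0.9]
grip_width: 0.0437
grip_force: 20.0
```

```bash
python3 - <<'E'
from h import *
cv2.imwrite("pics/g_s.png",a:=viewer.camera("side"));b=viewer.camera("top")
cv2.imwrite("pics/g.png",np.hstack([cv2.resize(x,(400,400),interpolation=cv2.INTER_CUBIC) for x in(a[120:220,190:290],b[145:245,135:235])]))
E
```

```text
(no output)
```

View pics/g.png

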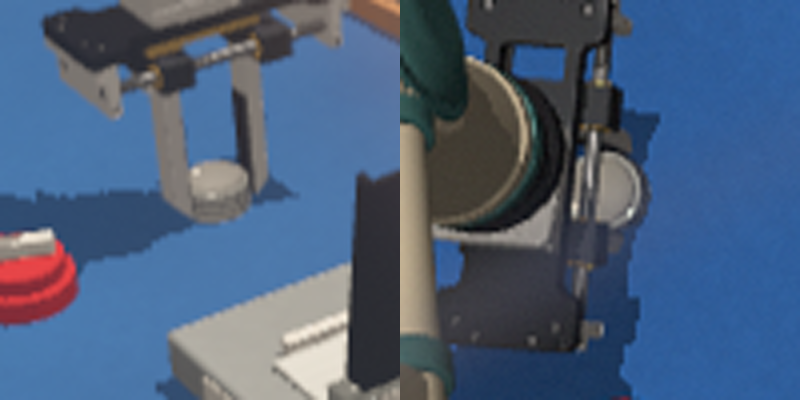

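The side crop shows the lamp centred between the fingers, and the opening of 43.7 mm matches its 44 mm. Lift and carry.

```bash
python3 go.py .530 .0535 .12 -.068
```

```text
shift [-0.2546 -0.0541 -0.1148] turn [ 0.0005 -0.0014 -0.0001] dist 0.284 t 2.7 q [0.36 0.57 1.54 0.   1.02 0.43]
```

Call:
jog_arm --offsets '[[[0.02,0,0,-0.04,0,0,0],[0.02,0,0,-0.08,0,0,0],[0.02,0,0,-0.115,0,0,0],[0.02,0,0,-0.115,0,0,0],[0.02,0,0,-0.115,0,0,0]]]'

```text
clock: 3.12
eef_pos: [0.603, 0.3045, 0.1231]
eef_rot: [2.294, 2.144, 0.01]
force: [-0.3, 0.2, -1.3]
grip_width: 0.0437
grip_force: 20.0
```

```bash
python3 go.py .530 .0535 .12 -.068
```

```text
shift [-0.2554 -0.0557  0.0019] turn [ 0.0057 -0.0038  0.    ] dist 0.261 t 3.1167 q [0.36 0.47 1.41 0.   1.26 0.43]
```

Call:
jog_arm --offsets '[[[0.02,-0.03,-0.007,0,0,0,0],[0.02,-0.06,-0.013,0,0,0,0],[0.02,-0.09,-0.02,0,0,0,0],[0.02,-0.12,-0.026,0,0,0,0],[0.02,-0.15,-0.033,0,0,0,0],[0.02,-0.18,-0.039,0,0,0,0],[0.02,-0.21,-0.046,0,0,0,0],[0.02,-0.24,-0.052,0,0,0,0],[0.02,-0.255,-0.055,0,0,0,0],[0.02,-0.255,-0.055,0,0,0,0],[0.02,-0.255,-0.055,0,0,0,0],[0.02,-0.255,-0.055,0,0,0,0]]]'

```text
clock: 4.12
eef_pos: [0.5288, 0.0538, 0.119]
eef_rot: [-2.294, -2.143, -0.001]
force: [1.0, 0.1, -1.4]
grip_width: 0.0436
grip_force: 20.0
```

```bash
python3 go.py .530 .0535 .046 -.068
```

```text
shift [-0.0004  0.0013  0.073 ] turn [-0.0011 -0.0021 -0.0002] dist 0.073 t 4.1167 q [-0.03  0.28  1.73  0.    1.13  0.04]
```

Call:
jog_arm --offsets '[[[0.02,0,0.001,0.03,0,0,0],[0.02,0,0.001,0.055,0,0,0],[0.02,0,0.001,0.068,0,0,0],[0.02,0,0.001,0.0705,0,0,0],[0.02,0,0.001,0.0705,0,0,0],[0.02,0,0.001,0.0705,0,0,0]]]'

```text
clock: 4.62
eef_pos: [0.531, 0.054, 0.0499]
eef_rot: [-2.294, -2.146, -0.004]
force: [0.4, 0.2, 0.8]
grip_width: 0.0438
grip_force: 20.0
```

```bash
python3 - <<'E'
from h import *
a=viewer.camera("side");b=viewer.camera("top")
cv2.imwrite("pics/p.png",np.hstack([cv2.resize(x,(400,400),interpolation=cv2.INTER_CUBIC) for x in(a[155:255,230:330],b[175:275,245:345])]))
E
python3 go.py .530 .0535 .046 -.068
```

```text
shift [-0.0003 -0.0013  0.0046] turn [ 0.003  -0.0016  0.0006] dist 0.005 t 4.7167 q [-0.03  0.35  1.82  0.    0.97  0.04]
```

View pics/p.png

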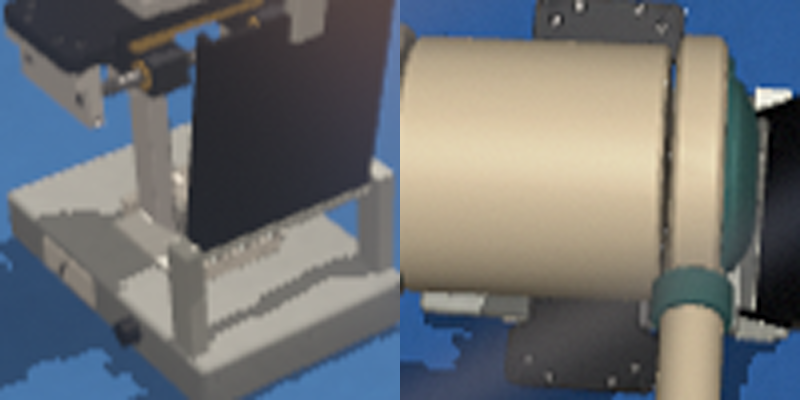

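Both views are mostly hidden by the shade and the arm, so I'll lower in small steps, watching the force.

Call:
jog_arm --offsets '[[[0.02,0,-0.001,0.0025,0,0,0],[0.02,0,-0.001,0.0025,0,0,0],[0.02,0,-0.001,0.0025,0,0,0],[0.02,0,-0.001,0.0025,0,0,0]]]'

```text
clock: 5.05
eef_pos: [0.5293, 0.0533, 0.0474]
eef_rot: [-2.296, -2.144, -0.003]
force: [0.5, -0.1, -0.2]
grip_width: 0.0434
grip_force: 20.0
```

Call:
jog_arm --offsets '[[[0.02,0,0,0.001,0,0,0],[0.02,0,0,0.001,0,0,0],[0.02,0,0,0.001,0,0,0]]]'

```text
clock: 5.3
eef_pos: [0.5292, 0.0533, 0.0461]
eef_rot: [-2.295, -2.144, -0.002]
force: [0.8, 0.5, -0.6]
grip_width: 0.0436
grip_force: 20.0
```

Call:
jog_arm --offsets '[[[0.02,0,0,0.001,0,0,0],[0.02,0,0,0.001,0,0,0],[0.02,0,0,0.001,0,0,0]]]'

```text
clock: 5.55
eef_pos: [0.5291, 0.0533, 0.045]
eef_rot: [-2.295, -2.144, -0.002]
force: [0.5, -0.6, -0.6]
grip_width: 0.0434
grip_force: 20.0
```

Call:
jog_arm --offsets '[[[0.02,0,0,0.001,0,0,0],[0.02,0,0,0.001,0,0,0],[0.02,0,0,0.001,0,0,0]]]'

```text
clock: 5.8
eef_pos: [0.5293, 0.0533, 0.0445]
eef_rot: [-2.295, -2.145, -0.003]
force: [-1.5, -0.2, 4.2]
grip_width: 0.0436
grip_force: 20.0
```

Call:
jog_arm --offsets '[[[0.02,0,0,0.0005,0,0,0],[0.02,0,0,0.0005,0,0,0],[0.02,0,0,0.0005,0,0,0]]]'

```text
clock: 6.05
eef_pos: [0.5293, 0.0533, 0.0445]
eef_rot: [-2.296, -2.145, -0.003]
force: [-0.4, 0.2, 7.3]
grip_width: 0.0436
grip_force: 20.0
```

The lamp touches the plate at the expected height. Let go and rise.

Call:
jog_arm --offsets '[[[0.05,0,0,-0.001,0,0,0],[0.06,0,0,-0.001,0,0,0],[0.07,0,0,-0.001,0,0,0],[0.07,0,0,-0.001,0,0,0],[0.07,0,0,-0.02,0,0,0],[0.07,0,0,-0.05,0,0,0],[0.07,0,0,-0.09,0,0,0],[0.07,0.03,0,-0.13,0,0,0],[0.07,0.06,0,-0.17,0,0,0],[0.07,0.09,0,-0.21,0,0,0],[0.07,0.12,0,-0.24,0,0,0],[0.07,0.15,0,-0.27,0,0,0],[0.07,0.18,0,-0.27,0,0,0],[0.07,0.18,0,-0.27,0,0,0],[0.07,0.18,0,-0.27,0,0,0]]]'

```text
clock: 7.3
eef_pos: [0.5417, 0.2352, 0.3146]
eef_rot: [-2.292, -2.149, -0.006]
force: [-0.6, -0.4, 0.3]
grip_width: 0.0702
grip_force: 0.0
```

```bash
python3 - <<'E'
from h import *
a=viewer.camera("side");b=viewer.camera("top")
cv2.imwrite("pics/p2.png",np.hstack([cv2.resize(x,(400,400),interpolation=cv2.INTER_CUBIC) for x in(a[120:240,220:340],b[185:265,280:360])]))
E
```

```text
(no output)
```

View pics/p2.png

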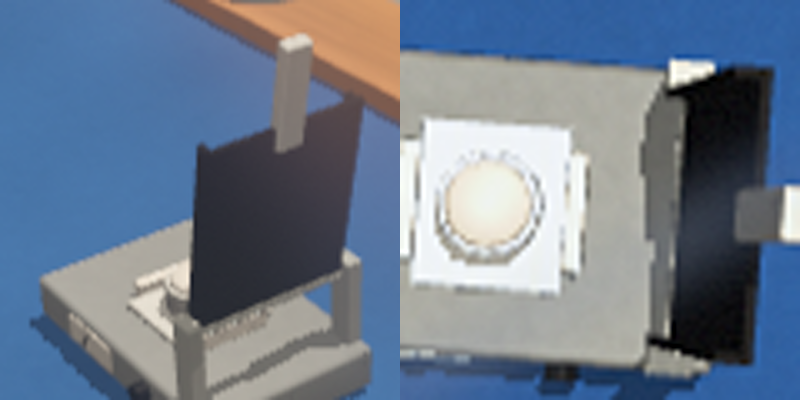

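Lamp: lens up in the top view, at crop (488,203), against a plate centre of (492,205). The lens parallax explains the difference, so it is centred and let go. The shade is still back. Next, the tongue.

```bash
python3 go.py .5225 -.0541 .31 -.068
```

```text
shift [-0.2865  0.0012  0.0027] turn [-0.0015  0.0007  0.0007] dist 0.287 t 7.4 q [ 0.29  0.26  1.27 -0.    1.61  0.35]
```

Call:
jog_arm --offsets '[[[0.07,-0.04,0,0,0,0,0],[0.07,-0.08,0,0,0,0,0],[0.07,-0.12,0,0,0,0,0],[0.07,-0.16,0,0,0,0,0],[0.07,-0.2,0,0,0,0,0],[0.07,-0.24,0,0,0,0,0],[0.07,-0.27,0,0,0,0,0],[0.07,-0.288,0.001,0.003,0,0,0],[0.07,-0.288,0.001,0.003,0,0,0],[0.07,-0.288,0.001,0.003,0,0,0],[0.07,-0.288,0.001,0.003,0,0,0]]]'

```text
clock: 8.32
eef_pos: [0.5218, -0.055, 0.3096]
eef_rot: [-2.295, -2.141, -0.001]
force: [-0.5, 1.4, 0.0]
grip_width: 0.0703
grip_force: 0.0
```

```bash
python3 go.py .5225 -.0541 .234 -.068
```

```text
shift [0.0007 0.0008 0.0756] turn [-0.0014 -0.0023 -0.0013] dist 0.076 t 8.3167 q [-0.24  0.16  1.41  0.    1.58 -0.17]
```

Call:
jog_arm --offsets '[[[0.07,0.001,0.001,0.03,0,0,0],[0.07,0.001,0.001,0.055,0,0,0],[0.07,0.001,0.001,0.07,0,0,0],[0.07,0.001,0.001,0.076,0,0,0],[0.07,0.001,0.001,0.076,0,0,0],[0.01,0.001,0.001,0.076,0,0,0],[0.01,0.001,0.001,0.076,0,0,0],[0.01,0.001,0.001,0.076,0,0,0],[0.01,0.001,0.001,0.076,0,0,0],[0.01,0.001,0.001,0.076,0,0,0],[0.01,0.001,0.001,0.076,0,0,0],[0.01,0.001,0.001,0.076,0,0,0],[0.01,0.001,0.001,0.076,0,0,0],[0.01,0.001,0.001,0.076,0,0,0]]]' --grip_n 15

```text
clock: 9.48
eef_pos: [0.5217, -0.0539, 0.2344]
eef_rot: [-2.293, -2.142, 0.003]
force: [-5.4, -0.7, 3.4]
grip_width: 0.0181
grip_force: 15.0
```

```bash
python3 - <<'E'
from h import *
a=viewer.camera("side")
cv2.imwrite("pics/t.png",cv2.resize(a[100:240,220:360],(560,560),interpolation=cv2.INTER_CUBIC))
s=env.get_state();print(s["eef_pos"],s["force"],s["torque"])
E
```

```text
[ 0.52171755 -0.05386299  0.23446256] [-4.2595814  -0.80089694  2.99563987] [-0.11484077  0.76236173  0.02379115]
```

View pics/t.png

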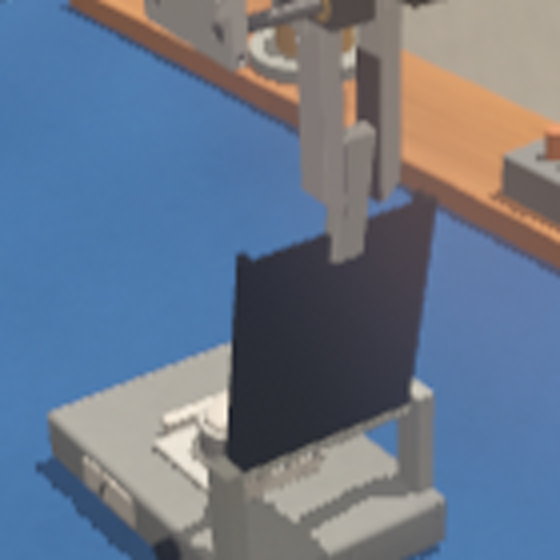

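The tongue is pinched at 18.1 mm, with the shade not moved. Compute the arc.

```bash
python3 -c "
import numpy as np
for s,e in((1.733,1.2),(1.2,.7)):
  print([(round(.1705*(np.cos(a)-np.cos(s)),4),round(-.1705*(np.sin(a)-np.sin(s)),4)) for a in np.linspace(s,e,10)[1:]])"
```

```text
[(np.float64(0.01), np.float64(-0.0013)), (np.float64(0.0201), np.float64(-0.0021)), (np.float64(0.0302), np.float64(-0.0022)), (np.float64(0.0403), np.float64(-0.0018)), (np.float64(0.0503), np.float64(-0.0007)), (np.float64(0.0603), np.float64(0.0009)), (np.float64(0.0701), np.float64(0.0032)), (np.float64(0.0798), np.float64(0.006)), (np.float64(0.0893), np.float64(0.0093))]
[(np.float64(0.0087), np.float64(0.0037)), (np.float64(0.0172), np.float64(0.0078)), (np.float64(0.0255), np.float64(0.0125)), (np.float64(0.0335), np.float64(0.0175)), (np.float64(0.0412), np.float64(0.023)), (np.float64(0.0486), np.float64(0.029)), (np.float64(0.0556), np.float64(0.0353)), (np.float64(0.0623), np.float64(0.042)), (np.float64(0.0686), np.float64(0.0491))]
```

Call:
jog_arm --offsets '[[[0.01,0.01,-0.001,-0.0013,0,0,0],[0.01,0.02,-0.001,-0.0021,0,0,0],[0.01,0.03,-0.001,-0.0022,0,0,0],[0.01,0.04,-0.001,-0.0018,0,0,0],[0.01,0.05,-0.001,-0.0007,0,0,0],[0.01,0.06,-0.001,0.0009,0,0,0],[0.01,0.07,-0.001,0.0032,0,0,0],[0.01,0.08,-0.001,0.006,0,0,0],[0.01,0.089,-0.001,0.0093,0,0,0],[0.01,0.089,-0.001,0.0093,0,0,0],[0.01,0.089,-0.001,0.0093,0,0,0]]]'

```text
clock: 10.45
eef_pos: [0.528, 0.0382, 0.2252]
eef_rot: [-2.291, -2.144, -0.005]
force: [-4.8, 2.5, 3.3]
grip_width: 0.0178
grip_force: 15.0
```

Call:
jog_arm --offsets '[[[0.01,0.0087,0,0.0037,0,0,0],[0.01,0.0172,0,0.0078,0,0,0],[0.01,0.0255,0,0.0125,0,0,0],[0.01,0.0335,0,0.0175,0,0,0],[0.01,0.0412,0,0.023,0,0,0],[0.01,0.0486,0,0.029,0,0,0],[0.01,0.0556,0,0.0353,0,0,0],[0.01,0.0623,0,0.042,0,0,0],[0.01,0.0686,0,0.0491,0,0,0],[0.01,0.0686,0,0.0491,0,0,0],[0.01,0.0686,0,0.0491,0,0,0],[0.01,0.0686,0,0.0491,0,0,0],[0.01,0.0686,0,0.0491,0,0,0],[0.01,0.0686,0,0.0491,0,0,0]]]'

```text
clock: 11.62
eef_pos: [0.5327, 0.1076, 0.1762]
eef_rot: [-2.291, -2.141, -0.008]
force: [-3.5, 5.6, 3.0]
grip_width: 0.0178
grip_force: 15.0
```

```bash
python3 - <<'E'
from h import *
a=viewer.camera("side");b=viewer.camera("top")
cv2.imwrite("pics/f.png",np.hstack([cv2.resize(x,(400,400),interpolation=cv2.INTER_CUBIC) for x in(a[130:250,220:340],b[165:285,250:370])]))
s=env.get_state();print(s["eef_pos"],s["force"],s["torque"])
E
```

```text
[0.53273257 0.10760836 0.17617557] [-4.6756549   6.42001863  2.6278108 ] [ 0.85385546  0.80135814 -0.02538947]
```

View pics/f.png

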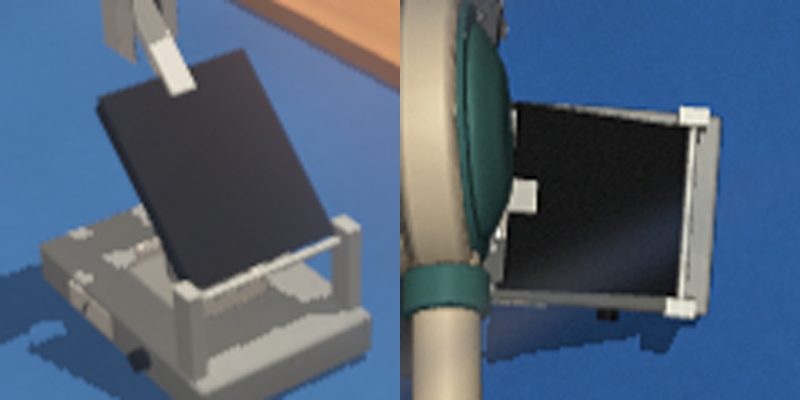

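The shade is now part-tipped and still held by the tongue. In the side crop the panel's free corners are at (99,100) and (243,51), and its hinge corners are near (196,290) and (330,237). Check the angle from those.

```bash
python3 - <<'E'
from h import *
F=lambda x,y:np.array(((x+.5)/3.3333-.5+220,(y+.5)/3.3333-.5+130))
p=[.52989,.0533,-.06842]
def w(a,x,r):
    c,s=np.cos(p[2]),np.sin(p[2]);y=-.08+r*np.cos(a);return [p[0]+c*x-s*y,p[1]+s*x+c*y,.085+r*np.sin(a)]
O=[(F(99,100),-.052,.135),(F(243,51),.052,.135)]
H=[(F(196,290),-.052,.005),(F(330,237),.052,.005)]
f=lambda q:np.concatenate([proj("side",w(q[0],x,r))[0]+q[1:3]-uv for uv,x,r in O+H])
g=lambda q:np.concatenate([proj("side",w(q[0],x,r))[0]-uv for uv,x,r in O])
for k,q in((f,[.7,0,0]),(g,[.7])):
    r=least_squares(k,q);print(r.x,r.fun.round(1))
s=env.get_state();e=s["eef_pos"];d=np.array([e[0]-p[0],e[1]-p[1]]);ty=-np.sin(p[2])*d[0]+np.cos(p[2])*d[1]+.08;tz=e[2]+.019-.085
print("arm angle",np.arctan2(tz,ty),np.hypot(ty,tz))
E
```

```text
[ 0.74314349  0.5828101  -0.08737824] [-0.5 -0.2 -0.3 -0.4 -0.8  1.3  1.5 -0.8]
[0.75690955] [-0.8 -0.5 -0.5 -0.6]
arm angle 0.6867622663720555 0.17376842667006287
```

Arm geometry gives 0.69 and the corners give about 0.74. I'll resolve the difference by fitting the dark panel's silhouette numerically, then view an overlay.

```bash
cat > ang.py <<'E'
from h import *
from scipy.optimize import minimize
p=[.52989,.0533,-.06842]
def w(a,x,r,t,dz=0):
    c,s=np.cos(p[2]),np.sin(p[2]);y=-.08+r*np.cos(a)-t*np.sin(a);return [p[0]+c*x-s*y,p[1]+s*x+c*y,.085+r*np.sin(a)+t*np.cos(a)]
def hull(a,o=(0,0)):
    return cv2.convexHull(((proj("side",[w(a,x,r,t) for x in(-.052,.052) for r in(.005,.135) for t in(-.002,.002)])+o-[200,100]+.5)*8).astype(np.float32))
def fit(img):
    c=cv2.resize(img[100:260,200:360],None,fx=8,fy=8,interpolation=cv2.INTER_CUBIC)
    m=((c.max(2)<85)*255).astype(np.uint8)
    n,l,st,_=cv2.connectedComponentsWithStats(m);m=(l==1+st[1:,4].argmax()).astype(np.uint8)
    def cost(q):
        k=np.zeros_like(m);cv2.fillConvexPoly(k,hull(q[0],q[1:]).astype(int),1)
        return 1-(k&m).sum()/(k|m).sum()
    best=min((minimize(cost,[a0,0,0],method="Nelder-Mead",options=dict(initial_simplex=[[a0,0,0],[a0+.05,0,0],[a0,1,0],[a0,0,1]])) for a0 in np.r_[.62:.9:.06,1.65:1.85:.06]),key=lambda r:r.fun)
    return best.x,best.fun,c,m,cost
E
python3 - <<'E'
from ang import *
x,f,*_=fit(cv2.imread("pics/side0.png"));print("start",x,f)
im=viewer.camera("side");x,f,c,m,cost=fit(im);print("now",x,f,"others",[(a,round(cost([a,*x[1:]]),3),round(cost([a,.5,0]),3)) for a in(.66,.69,.72,.75)])
c[m>0]=c[m>0]//2+[0,60,0]
for a,col in((.69,(0,0,255)),(x[0],(0,255,255))): cv2.polylines(c,[hull(a,x[1:]).astype(int)],True,col,2)
cv2.imwrite("pics/ov.png",c[150:1250,100:1200][::2,::2])
E
```

```text
start [ 1.76600132 -1.73952865 -0.02071935] 0.07925921592334739
now [ 0.70026045 -0.05099134 -0.58863007] 0.05123519915282837 others [(0.66, np.float64(0.072), np.float64(0.086)), (0.69, np.float64(0.052), np.float64(0.068)), (0.72, np.float64(0.058), np.float64(0.068)), (0.75, np.float64(0.079), np.float64(0.087))]
```

View pics/ov.png

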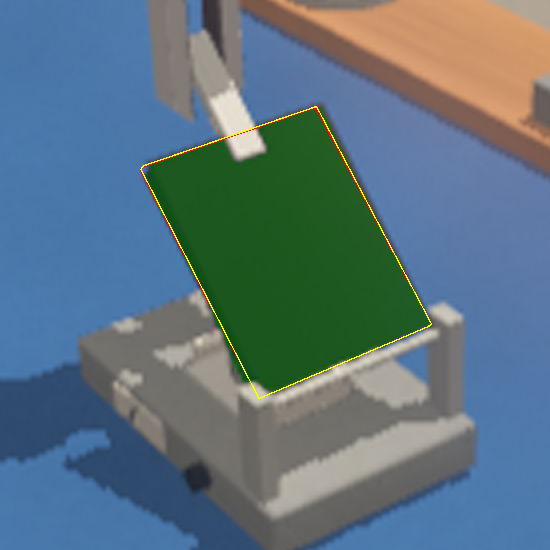

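The overlay shows the panel outline matching the model at 0.70, with the red and yellow outlines almost overlapping at free corners (143,167) and (318,107). The tongue at (218,85) is still between the fingers. Arm and silhouette agree on 40°, so I'm handing in.

```bash
python3 -c "
from cell import env, viewer
s=env.get_state();print(s['clock'],s['grip_width'],s['grip_force'],s['eef_pos']);print(env.hand_in())"
```

```text
11.7667 0.017856961142352953 15.000779628753662 [0.53273019 0.10758859 0.17619628]
the job is handed in; nothing more can be done
None
```

I handed the job in at 11.8 s: the lamp stands lens up in the middle of the contact plate, released while the shade was still back, and the fingers hold the shade at about 0.70 rad (40°; estimates 0.69 from the arm, 0.70 from its outline, 0.74–0.76 from hand-read corners), with no verdict returned.

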